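# Bring the scissors mug to the front of the pen carousel and hold it there

### The job

The glue bottle stands in the way of the mug handle on the rotating pen caddy: first put the bottle upright in the empty wooden desk tray and let go of it. Then turn the caddy by the bar on top of its post until the handled mug with the scissors faces front, its handle right above the pointer of the foot, and finish while still gripping the bar firmly so that the turntable is held still there. Do not knock the bottle over or shift the other things on the desk.

Things in the scene. Friction and masses are not known exactly. Their poses are not given: they have to be found in the camera images.
- caddy: fixed foot of the pen caddy: light wood disc 170 mm across, 18 mm high, with a flat round-nosed tongue (the pointer, 22 mm wide, 14 mm high) sticking out along its -x axis (the caddy's front, roughly towards the robot) to 130 mm from the centre. Origin: centre of its underside on the desk; z up is the turning axis.
- pointer (a point): point on top of the pointer's nose, 128 mm in front of the turntable's axis
- carousel: turntable: wood disc 212 mm across, 14 mm thick; origin: centre of its underside, 22 mm above the desk. Turns either way about z, a full turn from any start; friction 0.04 N m, no spring, stays where left. Four grey cups 66 mm from the axis: the mug at -x, plain round +x, square +y, low round -y, with pencils up to 194 mm above the desk. Front is when its -x lies along the caddy's -x.
- mug_handle (a point): middle of the outer side of the handle of the mug (72 mm across, 90 mm high, scissors in it), the only cup with a handle. It points outward, to 145 mm from the axis; this point is 140 mm from the axis, 83 mm above the desk (the handle spans 55 to 111 mm above the desk, 10 mm thick)
- grip_bar (a point): centre of the wooden grip bar across the top of the central post, on the turning axis, 231 mm above the desk. The bar is 64 mm long along the carousel's x, 16 mm wide along its y, 28 mm high (217 to 245 mm above the desk); nothing else on the caddy is higher than 195 mm. Grip it from above across its width.
- glue: loose white plastic glue bottle, 95 to 170 g, upright on the desk in front of the caddy, where the mug handle has to come: round body 44 mm across up to 88 mm, then a shoulder and a cone nozzle, 128 mm high in all. Origin: centre of its underside, z up. Grip its body from above, fingers left and right of it as seen from the caddy.
- tray: fixed empty light-wood desk tray, 150 x 150 mm outside, 30 mm high, walls and floor 5 mm thick. Origin: centre of its underside; x and y along its sides, z up. It is to the left or right of the caddy.
- notebooks: fixed pile of three spiral notebooks, about 125 x 165 mm, 44 mm high, on the other side of the caddy from the tray; origin centre of the underside
- stapler: loose black stapler 130 x 34 mm, 41 mm high, bystander; origin centre of the underside
- sticky_notes: loose block of sticky notes 76 x 76 mm, 35 mm high, bystander; origin centre of the underside
- eraser: loose eraser 55 x 22 mm, 13 mm high, beside the glue bottle, bystander; origin centre of the underside
- tape_roll: loose roll of clear tape lying flat, 68 mm across, 19 mm high, in front of the caddy on the other side of the bottle, bystander; origin centre of the underside
Things that resemble listed ones, but are neither listed nor needed, are in the scene too. Of the things that look like the glue, take the one that is farthest to the robot's left at the start.

How it is judged:
By the outcome, as a careful person would: the job done as asked, in the order asked, and still so for the second after the job is handed in, while the arm keeps its last pose, push and grip.
It also fails if it takes over 67 s, if anything falls off the work surface, if the arm or the gripper's body presses on something with over 40 N, if the wrist force passes 120 N, or if a joint passes its speed limit or range.

### The arm

A 6-joint arm with a two-finger parallel gripper is mounted at the origin on the work surface. World frame = base frame: x ahead of the robot, y to its left, z up, the work surface at z = 0. Lengths are in m, angles in degrees, forces in N, time in s.
With the tool pointing down it reaches from about 0.325 to 0.85 m from the base axis. Payload 15.5 kg.
Tool frame: the origin (TCP) lies between the finger pads, 19 mm behind the fingertips; this is the grasp point; y points along the fingers, x is the direction in which the jaws open and shut, and the axes are right-handed (so a half turn about y gives the same grasp; the last joint's range is limited). The gripper opens to 91 mm and grips with 3 to 60 N. Pads are 32 mm wide; open, the fingers measure 118 mm over their backs; the gripper's body (76 mm by 178 mm) begins 60 mm behind the grasp point.
Start: joints at [65.117, 28.281, 77.091, -0, 74.628, -5.472], TCP at [0.208, 0.589, 0.233] pointing down, gripper open.
Joint ranges: [-166.48, 166.48], [-47.26, 123.95], [12.59, 153.08], [-70.14, 250.14], [6.76, 159.57], [-176.63, 176.63]. Speed limits (degrees/s): [108.29, 108.29, 147.25, 172.46, 172.46, 172.46].

### API

Orientations are given as a 3x3 rotation matrix whose columns are the frame's x, y, z axes.
In Python, from bench import ctrl gives the robot as it stands. The module is installed in compiled form; this text tells all that it offers. Calls block until the motion is done:
- ctrl.goto(position, orientation): joint-space move of the TCP to a pose.
- ctrl.move_l(position, vel=0.15, ori=None, contact_N=None): straight line of the TCP; ori=None keeps the orientation; vel is the mean speed in m/s. With contact_N (N) it stops when the force on the tool has changed by that much, and returns True; else False.
- ctrl.movej(angles): joint-space move.
- ctrl.command_gripper(opening): opening from 0.0 (shut) to 1.0 (fully open); the grip force is fixed at half the most; returns when the fingers have stopped.
- ctrl.sleep(seconds).
- ctrl.ik(position, orientation): joint angles nearest the present ones, or None.
- ctrl.read_camera(name): name is "scene" or "top" or "wrist"; returns the picture (420x560x3 uint8, blue, green, red); there is no depth.
- ctrl.camera_params(name): a dict with "fx", "fy", "cx", "cy" (pixels), "D" ([k1, k2, p1, p2, k3] as OpenCV has them; the pictures are not rectified), "pose" (4x4, takes a point from camera to world coordinates); the wrist camera has in their place "T_tool_cam" (4x4, takes a point from camera to tool coordinates, whose origin is the TCP and whose axes are the tool frame's). Camera axes: x right, y up, looking along -z (the intrinsics and any distortion apply to the point x, -y, -z); pixel columns grow to the right and rows downward; lengths in m; the calibration is good to about 2 mm. A picture is of the moment at which its call begins: read the wrist's pose just before it. camera_params takes no time and is no camera call.
A pose or a line that the arm cannot do raises ctrl.MotionError and nothing moves.
- ctrl.sign_off(): hands the job in, once; it reports no verdict.
Readings, each from a call of its own:
- ctrl.current_t(): time.
- ctrl.current_q(): joint angles.
- ctrl.current_dq(): joint speeds.
- ctrl.current_effort(): joint torques, N m.
- ctrl.current_tool_pos(): TCP position.
- ctrl.current_eef_rot(): TCP orientation.
- ctrl.current_contact_force(): force on the tool from outside, world axes, zero at the start.
- ctrl.current_wrist_torque(): the same for the moment, N m.
- ctrl.current_grip_width(): opening from 0.0 (shut) to 1.0 (fully open).
Only numpy, scipy, OpenCV 4.12 (cv2) and the standard library are available. Lean on these libraries where they do the work, as an engineer would, in place of code of your own. Each camera call takes 0.05 s, during which the arm holds its last target. There are 200 camera calls.

## Working session

There is one attempt and no reset: what is moved stays moved. The work goes in short steps, each a Python script; the robot and the scene stay as the last script left them, time stands still between calls to the robot, and variables do not carry over. Pictures are saved under pics/ and viewed, about 8 in all and at most 12, crops included, and the job is handed in when it is done.

```bash
mkdir -p pics; cat > h.py <<'E'
import numpy as np, cv2
from bench import ctrl
def cam(n):
    p=ctrl.camera_params(n)
    K=np.array([[p['fx'],0,p['cx']],[0,p['fy'],p['cy']],[0,0,1.]])
    D=np.array(p['D'],float)
    if 'pose' in p: T=np.array(p['pose'])
    else:
        W=np.eye(4);W[:3,:3]=ctrl.current_eef_rot();W[:3,3]=ctrl.current_tool_pos()
        T=W@np.array(p['T_tool_cam'])
    return K,D,T
def ray(c,uv):
    K,D,T=c
    u=cv2.undistortPoints(np.array([[uv]],float),K,D)[0,0]
    d=T[:3,:3]@np.array([u[0],-u[1],-1]);return T[:3,3],d
def onz(c,uv,z):
    o,d=ray(c,uv);return o+d*(z-o[2])/d[2]
def proj(c,P):
    K,D,T=c
    q=(np.asarray(P,float).reshape(-1,3)-T[:3,3])@T[:3,:3]
    q=q*[1,-1,-1]
    return cv2.projectPoints(q.reshape(-1,1,3),np.zeros(3),np.zeros(3),K,D)[0].reshape(-1,2)
def R(a): # tool down, tool x (jaw) at angle a deg in world
    a=np.radians(a);x=np.array([np.cos(a),np.sin(a),0]);z=np.array([0,0,-1.])
    return np.c_[x,np.cross(z,x),z]
E
python3 - <<'E'
from h import *
print(np.round(ctrl.current_eef_rot(),2),ctrl.current_t())
for n in ["scene","top","wrist"]:
    c=cam(n);im=ctrl.read_camera(n);cv2.imwrite(f"pics/{n}0.png",im);print(n,c[0][0,0],c[1],np.round(c[2],3).tolist())
E
```

```text
[[ 0.33 -0.   -0.94]
 [ 0.94 -0.    0.33]
 [-0.   -1.    0.  ]] 0.0
scene 465.59825492811666 [0.00100825 0.         0.         0.         0.        ] [[0.729, -0.594, 0.341, 0.799], [0.685, 0.622, -0.38, -0.375], [0.014, 0.51, 0.86, 1.004], [0.0, 0.0, 0.0, 1.0]]
top 381.6998228266203 [-0.01153345  0.          0.          0.          0.        ] [[0.023, 0.995, -0.092, 0.388], [-1.0, 0.022, -0.012, -0.008], [-0.01, 0.092, 0.996, 1.142], [0.0, 0.0, 0.0, 1.0]]
wrist 290.57179119964775 [-0.02811149  0.          0.          0.          0.        ] [[0.333, -0.908, -0.256, 0.134], [0.943, 0.32, 0.092, 0.615], [-0.001, -0.272, 0.962, 0.384], [0.0, 0.0, 0.0, 1.0]]
```

View pics/top0.png

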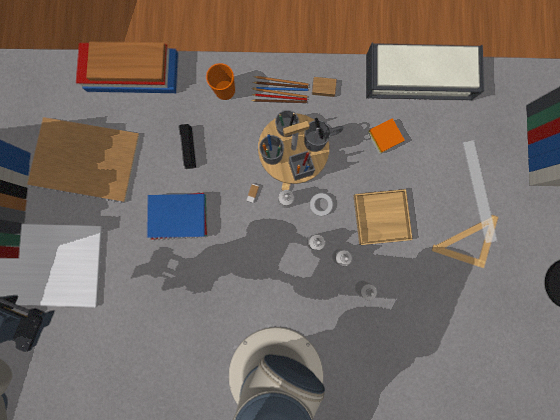

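View pics/scene0.png

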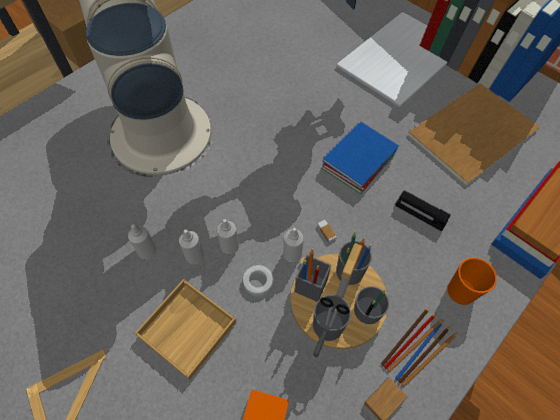

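```bash
cat >> h.py <<'E'
def R(a): # tool y down, jaw axis x at angle a deg in world
    a=np.radians(a);x=np.array([np.cos(a),np.sin(a),0]);y=np.array([0,0,-1.])
    return np.c_[x,y,np.cross(x,y)]
E
python3 - <<'E'
from h import *
t=cv2.imread('pics/top0.png');s=cv2.imread('pics/scene0.png')
a=cv2.resize(t[100:220,240:420],None,fx=4,fy=4,interpolation=cv2.INTER_CUBIC)
cv2.imwrite('pics/ztop.png',a)
b=cv2.resize(s[200:370,250:410],None,fx=3.5,fy=3.5,interpolation=cv2.INTER_CUBIC)
cv2.imwrite('pics/zscene.png',b)
c=cam('top')
for n,uv,z in [('caddydisc',(294,147),.036),('ptr',(287,188),.014),('glue',(286,197),.088),('tray',(384,217),.03),('bar',(296,128),.245)]: print(n,np.round(onz(c,uv,z),3))
E
```

```text
caddydisc [ 0.662 -0.039  0.036]
ptr [ 0.542 -0.021  0.014]
glue [ 0.507 -0.018  0.088]
tray [ 0.461 -0.305  0.03 ]
bar [ 0.657 -0.037  0.245]
```

View pics/ztop.png

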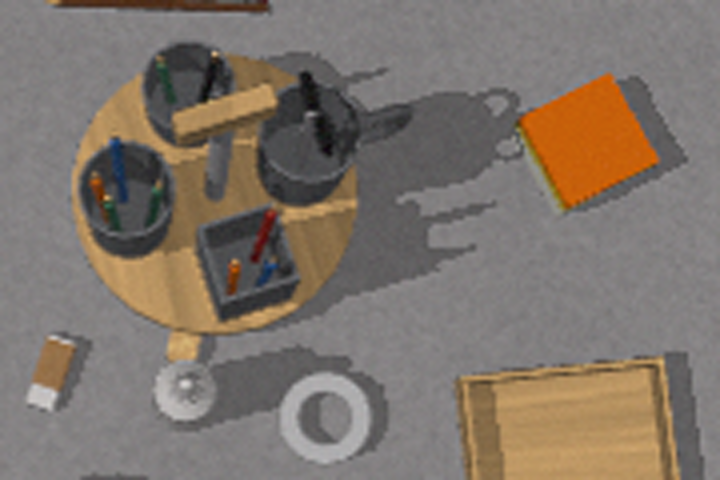

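View pics/zscene.png

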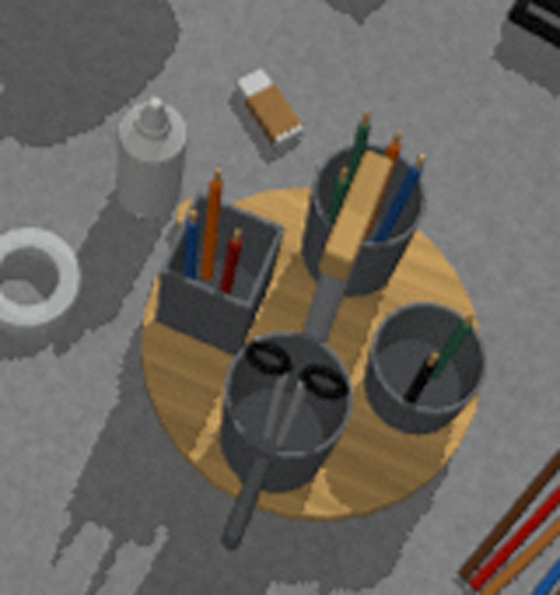

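```bash
python3 - <<'E'
from h import *
def tri(r1,r2):
    A=[];b=[]
    for o,d in (r1,r2):
        d=d/np.linalg.norm(d);M=np.eye(3)-np.outer(d,d);A.append(M);b.append(M@o)
    return np.linalg.lstsq(np.vstack(A),np.hstack(b),rcond=None)[0]
ct,cs=cam('top'),cam('scene')
T=lambda x,y:(240+x/4-.375,100+y/4-.375); S=lambda x,y:(250+x/3.5-.36,200+y/3.5-.36)
print('bar tri',tri(ray(ct,T(222,107)),ray(cs,S(360,205))),'top',onz(ct,T(222,107),.245),'sc',onz(cs,S(360,205),.245))
p,q=onz(ct,T(173,124),.245),onz(ct,T(270,87),.245);print('bar edge',q-p,np.linalg.norm(q-p),np.degrees(np.arctan2(*(q-p)[1::-1])))
p,q=onz(cs,S(337,255),.245),onz(cs,S(381,155),.245);print('bar sc',q-p,np.linalg.norm(q-p),np.degrees(np.arctan2(*(p-q)[1::-1])))
print('tip',tri(ray(ct,T(186,376)),ray(cs,S(154,100))))
print('ptr',onz(ct,T(183,346),.014))
print('tray',[np.round(onz(ct,u,.03),3) for u in [(356,193),(408,190),(413,242),(361,245)]])
print('tape',onz(ct,T(326,417),.015),'eraser',onz(ct,T(52,372),.01))
g=np.array([.507,-.018,.30])
q=ctrl.ik(g,R(83));print(q)
ctrl.goto(g,R(83));c=cam('wrist');cv2.imwrite('pics/w1.png',ctrl.read_camera('wrist'))
print(ctrl.current_tool_pos(),ctrl.current_t())
print(proj(c,[[.507,-.018,.128],[.507,-.018,0],[.66,-.037,.245]]))
E
```

```text
bar tri [ 0.66145669 -0.03550152  0.24124733] top [ 0.66085868 -0.03488322  0.245     ] sc [ 0.66165827 -0.0377382   0.245     ]
bar edge [ 0.02402897 -0.05791435  0.        ] 0.06270138406086849 -67.46617617884327
bar sc [-0.0186271   0.05850322  0.        ] 0.0613970317940182 -72.33881570473038
tip [ 0.50950452 -0.01919495  0.13429757]
ptr [ 0.54791181 -0.01617698  0.014     ]
tray [array([ 0.53 , -0.223,  0.03 ]), array([ 0.542, -0.376,  0.03 ]), array([ 0.391, -0.389,  0.03 ]), array([ 0.379, -0.239,  0.03 ])]
tape [ 0.49705682 -0.12325     0.015     ] eraser [0.52670939 0.08127023 0.01      ]
[-8.78001704e+00  1.50072211e+01  8.76367681e+01 -2.54444375e-14
  7.73560108e+01 -9.17800170e+01]
[ 0.50704615 -0.01740618  0.29991013] 2.6167
[[276.70568564 198.74631948]
 [276.70851815 179.70609698]
 [276.46638809 393.17426567]]
```

View pics/w1.png

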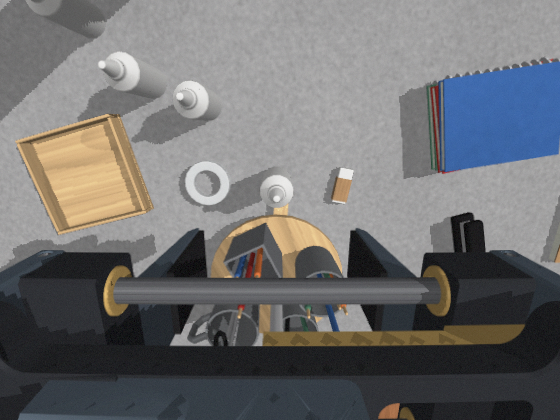

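```bash
python3 - <<'E'
from h import *
P=ctrl.current_tool_pos
ctrl.command_gripper(.85)
print(ctrl.move_l([.5075,-.018,.15],vel=.2),ctrl.move_l([.5075,-.018,.077],vel=.08,contact_N=10),P())
ctrl.command_gripper(0.0);print('w',ctrl.current_grip_width()*91,ctrl.current_contact_force())
zg=P()[2]
ctrl.move_l([.5075,-.018,.20],vel=.15);print('w',ctrl.current_grip_width()*91,ctrl.current_contact_force())
ctrl.move_l([.4605,-.306,.20],vel=.2)
ctrl.move_l([.4605,-.306,zg+.025],vel=.12)
print(ctrl.move_l([.4605,-.306,zg+.001],vel=.04,contact_N=4),P(),zg,ctrl.current_contact_force())
cv2.imwrite('pics/s2.png',ctrl.read_camera('scene'))
print(ctrl.current_t())
E
```

```text
False False [ 0.50777374 -0.01803149  0.07738788]
w 43.17980827724763 [-0.30639624 -0.34150148  2.25944583]
w 43.23755528092259 [-0.66062906  0.38751752 -1.52457235]
True [ 0.46030758 -0.30587147  0.08149584] 0.0770708616883369 [ 0.14879958  0.34120621 -1.39729042]
9.7167
```

View pics/s2.png

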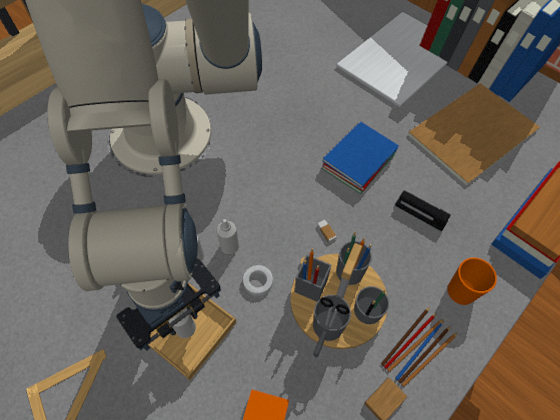

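```bash
python3 - <<'E'
from h import *
ctrl.command_gripper(.85);print(ctrl.current_grip_width())
p=ctrl.current_tool_pos();p[2]=.30;ctrl.move_l(p,vel=.2)
c=cam('wrist');w=ctrl.read_camera('wrist');t=ctrl.read_camera('top')
cv2.imwrite('pics/w3.png',w);cv2.imwrite('pics/t3.png',t)
print(proj(c,[[.4605,-.306,.133]]),ctrl.current_t())
z=cv2.resize(t[105:215,240:340],None,fx=5,fy=5,interpolation=cv2.INTER_CUBIC)
w2=cv2.resize(w,(266,200))
o=np.zeros((550,770,3),np.uint8);o[:550,:500]=z;o[:200,502:768]=w2
cv2.imwrite('pics/c3.png',o)
E
```

```text
0.8498837886473628
[[276.71798651 200.80008416]] 11.7417
```

View pics/c3.png

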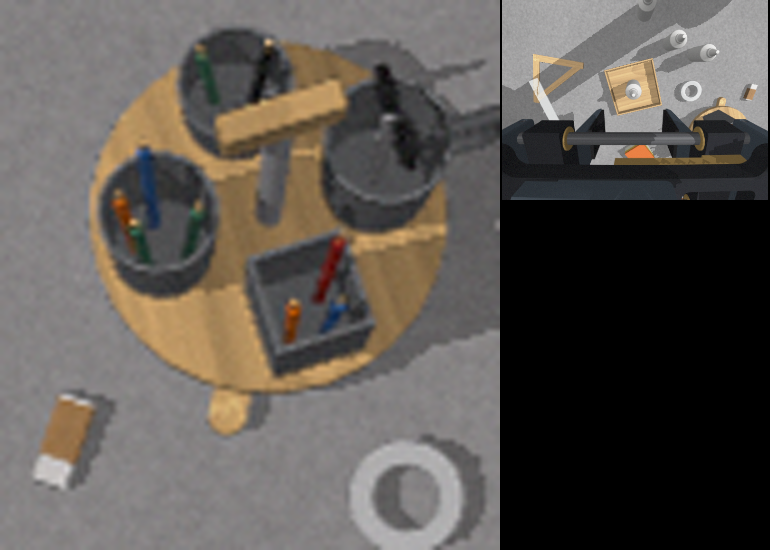

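```bash
python3 - <<'E'
from h import *
ct=cam('top');T=lambda x,y:(240+x/5-.4,105+y/5-.4)
ax=onz(ct,T(281,110),.245);print('axis',ax)
for n,a,b in [('top edge',(216,122),(339,80)),('front edge',(222,142),(347,100))]:
    d=onz(ct,T(*b),.245)-onz(ct,T(*a),.245);print(n,np.linalg.norm(d),np.degrees(np.arctan2(d[1],d[0])))
n=onz(ct,T(228.5,414),.014);d=n-ax;print('nose',n,np.hypot(*d[:2]),np.degrees(np.arctan2(d[1],d[0])))
ctrl.goto([.53,-.02,.25],R(83));c=cam('wrist');w=ctrl.read_camera('wrist');cv2.imwrite('pics/w4.png',w)
print(proj(c,n),ctrl.current_t())
u,v=proj(c,n)[0].astype(int)
z=w[max(v-70,0):v+80,u-100:u+100];print(max(v-70,0),u-100)
cv2.imwrite('pics/z4.png',cv2.resize(z,None,fx=4,fy=4,interpolation=cv2.INTER_CUBIC))
E
```

```text
axis [ 0.66033753 -0.03651769  0.245     ]
top edge 0.06278171559289766 -69.5243422217553
front edge 0.0636230669203766 -69.82552379487944
nose [ 0.54407331 -0.01603642  0.014     ] 0.11805443877824555 170.00920221458878
[[282.01350528 197.04708301]] 12.9333
127 182
```

View pics/z4.png

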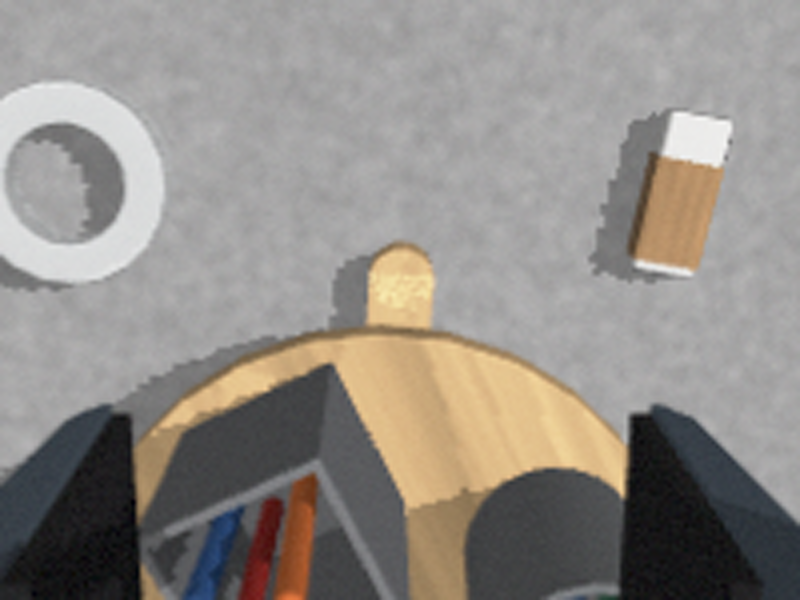

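```bash
python3 - <<'E'
from h import *
P=ctrl.current_tool_pos
a=[.6605,-.0365]
ctrl.move_l([.53,-.02,.34],vel=.2);ctrl.command_gripper(.5)
ctrl.goto([*a,.34],R(20.3));print(ctrl.current_q())
print(ctrl.move_l([*a,.26],vel=.15),ctrl.move_l([*a,.233],vel=.05,contact_N=8),P())
ctrl.command_gripper(0.0);print('w',ctrl.current_grip_width()*91,ctrl.current_contact_force(),ctrl.current_wrist_torque(),P())
q=np.array(ctrl.current_q())
q0=q[5]
for k in range(1,5):
    q[5]=q0+120.3*k/4; ctrl.movej(q); print(k,ctrl.current_contact_force(),P(),ctrl.current_grip_width()*91,ctrl.current_t())
ctrl.sleep(.5)
r=np.array(ctrl.current_eef_rot());print('jaw',np.degrees(np.arctan2(r[1,0],r[0,0])))
t=ctrl.read_camera('top');s=ctrl.read_camera('scene');w=ctrl.read_camera('wrist')
for n,i in zip('tsw',(t,s,w)): cv2.imwrite(f'pics/{n}5.png',i)
o=np.zeros((600,800,3),np.uint8)
o[:300,:400]=cv2.resize(w,(400,300));o[300:,:400]=cv2.resize(t,(400,300))
o[:,400:]=cv2.resize(s[200:380,240:360],(400,600),interpolation=cv2.INTER_CUBIC)
cv2.imwrite('pics/c5.png',o)
E
```

```text
[-8.33075174e+00  2.72058767e+01  6.21387674e+01  1.86467595e-03
  9.06656532e+01 -2.87313094e+01]
False False [ 0.66055276 -0.03648635  0.23302755]
w 15.701548602823303 [ 5.70156977  2.07161327 -1.57623734] [ 0.25686248 -0.5705734  -0.04836651] [ 0.6611941  -0.03618993  0.2331792 ]
1 [ 3.98400103  0.57923134 -2.40138995] [ 0.66175404 -0.03611994  0.23320227] 15.696566116338655 17.775
2 [ 9.23054624 -0.87343679 -4.5030592 ] [ 0.66221899 -0.0363348   0.23318548] 15.97181219287105 18.3583
3 [10.33492543 -4.32921353 -5.99183055] [ 0.66251114 -0.03678408  0.23320909] 15.984140031864193 18.9417
4 [10.71417498 -7.66463799 -6.70617654] [ 0.66253638 -0.03733108  0.23318887] 16.238834586058143 19.525
jaw -100.01713063316463
```

View pics/c5.png

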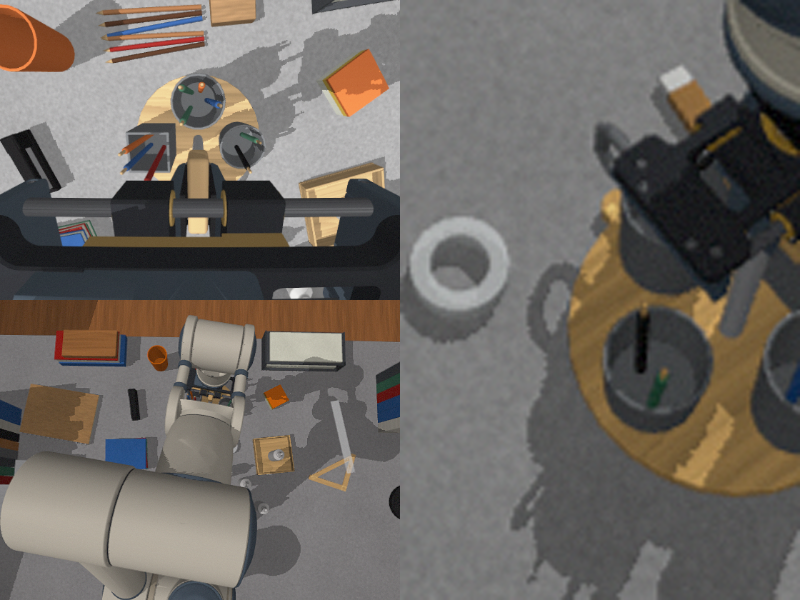

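```bash
python3 - <<'E'
from h import *
ctrl.move_l([.6632,-.0383,.233],vel=.02);ctrl.sleep(.3)
p=np.array(ctrl.current_tool_pos());print(p,ctrl.current_contact_force(),ctrl.current_wrist_torque(),ctrl.current_grip_width()*91)
r=np.array(ctrl.current_eef_rot());print('jaw',np.degrees(np.arctan2(r[1,0],r[0,0])))
c=cam('scene');s=ctrl.read_camera('scene');cv2.imwrite('pics/s6.png',s)
x0,y0,f=270,220,12
z=cv2.resize(s[y0:y0+50,x0:x0+60],None,fx=f,fy=f,interpolation=cv2.INTER_CUBIC)
n=np.array([.5441,-.0160]);d=n-p[:2];print('ptr ang',np.degrees(np.arctan2(d[1],d[0])),np.hypot(*d))
for a,col in ((165,(255,0,0)),(169.8,(0,0,255)),(175,(0,255,0))):
    e=np.array([np.cos(np.radians(a)),np.sin(np.radians(a))])
    for rr,h in ((.145,.083),(.140,.111),(.128,.014)):
        q=proj(c,[*(p[:2]+rr*e),h])[0];cv2.circle(z,tuple(int(v) for v in ((q-[x0,y0]+.5)*f)),4,col,-1)
cv2.imwrite('pics/z6.png',z)
E
```

```text
[ 0.66267884 -0.03744067  0.23318342] [-5.24985857  7.23694197  4.97184444] [ 0.76612222  0.65235562 -0.00405563] 15.576530129508694
jaw -99.9654871105749
ptr ang 169.75087759101893 0.12050163487928031
```

View pics/z6.png

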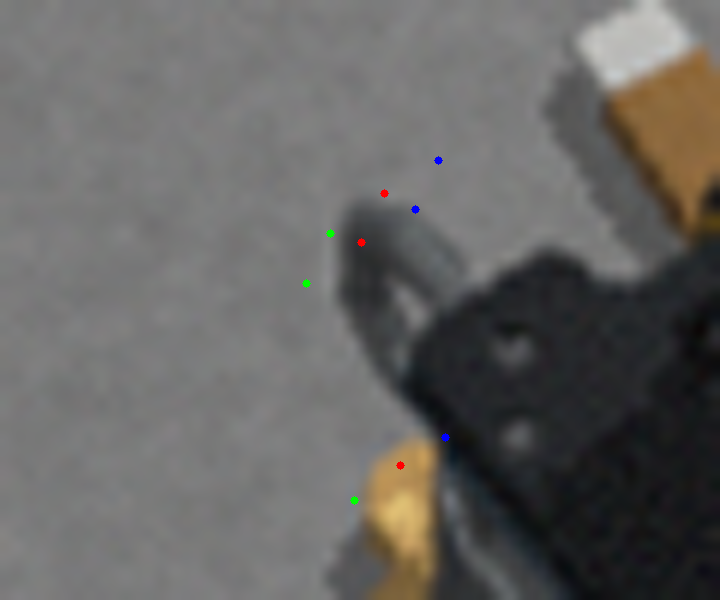

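```bash
python3 - <<'E'
from h import *
ctrl.move_l([.6625,-.0377,.233],vel=.02);ctrl.command_gripper(0.0);ctrl.sleep(.5)
r=np.array(ctrl.current_eef_rot())
print(ctrl.current_contact_force(),ctrl.current_grip_width()*91,np.degrees(np.arctan2(r[1,0],r[0,0])),ctrl.current_t())
ctrl.sign_off()
E
```

```text
[0.57421367 5.03092735 3.03317015] 15.598316009412356 -99.98428996532338 21.7917
the job is handed in; nothing more can be done
```

I put the glue bottle upright in the wooden tray and let go of it. I then gripped the bar and turned the caddy 120° so that the scissors mug faces front. I handed the job in at 21.8 s, still gripping the bar; no verdict came back.

- **Bottle:** I took the farthest-left one, which was the one in front of the caddy. Pictures after release showed it standing in the tray.
- **Alignment:** the pointer measured 169.8° and the gripped bar 170.0°. In the scene picture the handle looked right above the pointer's nose, to within about 1° by eye.
- **Grip and forces:** the jaws held the bar at 15.6 mm of its 16 mm, with about 6 N left on the tool. The highest tool force I read was about 15 N.
- **Disagreement:** my measured turning axis was 1–2 mm off where the bar really sat. The turn therefore built up about 15 N of side force, which I eased by shifting the arm slightly.
- **Other things on the desk:** I only looked at these in the pictures and did not re-measure them. The tape, eraser, stapler and sticky notes looked unmoved.

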